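Call the courier on the bar-key call box

TASK

The samples are ready to go: call the courier on the call box with the long bar-shaped key. Press that key gently, at least half-way down, with the fingertips, keep it down for at least two seconds, then let it come up and draw the hand back a good hand's breadth. Do not touch the call boxes with the round and the square key, do not shift, lift or carry any box, and leave everything else where it stands.

Things in the scene. Friction and masses are not known exactly. Their poses are not given: they have to be found in the camera images.
- bar_key_top (a point): centre of the top face of the long bar-shaped key, which stands 14 mm proud of its box (44 mm above the table at rest) and moves straight down with the key; the key lies 10 mm from the box's centre towards the box's -x side. The key is 24 mm (box x) by 60 mm (box y)
- bar_key (a joint): travel of the bar-shaped key in m: 0 at rest, up to 0.010 fully down; spring-loaded, needs about 1.2 N to start and 5.7 N at full travel, must not be pressed with over 20 N, counts as pressed from 0.005 on, comes back up by itself
- bar_box: loose white call box, 100 x 84 mm and 30 mm high, 0.45 kg, on rubber feet; origin at the centre of its underside, z up. Carries the long bar-shaped key: the one to press
- round_key_top (a point): centre of the top face of the round key, which stands 14 mm proud of its box (44 mm above the table at rest) and moves straight down with the key; the key lies 10 mm from the box's centre towards the box's -x side. The key is 40 mm in diameter
- round_key (a joint): travel of the round key in m: 0 at rest, up to 0.010 fully down; spring-loaded, needs about 1.2 N to start and 5.7 N at full travel, must not be pressed with over 20 N, counts as pressed from 0.005 on, comes back up by itself
- round_box: loose white call box, 100 x 84 mm and 30 mm high, 0.45 kg, on rubber feet; origin at the centre of its underside, z up. Carries the round key; leave alone
- square_key_top (a point): centre of the top face of the square key, which stands 14 mm proud of its box (44 mm above the table at rest) and moves straight down with the key; the key lies 10 mm from the box's centre towards the box's -x side. The key is 38 x 38 mm
- square_key (a joint): travel of the square key in m: 0 at rest, up to 0.010 fully down; spring-loaded, needs about 1.2 N to start and 5.7 N at full travel, must not be pressed with over 20 N, counts as pressed from 0.005 on, comes back up by itself
- square_box: loose white call box, 100 x 84 mm and 30 mm high, 0.45 kg, on rubber feet; origin at the centre of its underside, z up. Carries the square key; leave alone
- iodine_bottle: small brown bottle, 42 mm across, 88 mm high, loose, origin at the centre of its underside; leave alone
- saline_bottle: small white bottle with blue cap, 48 mm across, 104 mm high, loose, origin at the centre of its underside; leave alone
- timer: flat digital timer, 60 x 64 x 18 mm, loose, origin at the centre of its underside; leave alone
- marker_blue: felt marker, 138 mm long (its y axis), 12 mm high, loose, origin at the centre of its underside; leave alone

How it is judged:
On the way:
1. the bar-shaped key is held down by the fingertips for two seconds (value of joint bar_key above 0.005 m and contact force between the fingers and bar_box above 0.5 N), for 2 s.
At the end, for the whole second after the job is handed in: after the press of two seconds (at least 5 mm of the 10 mm travel) all three keys are up again (less than 1.5 mm down), the grasp point is over 70 mm from the bar-shaped key, the boxes are at rest within 10 mm and the other things within 12 mm of where they stood (value of joint each of bar_key, round_key, square_key below 0.0015 m and distance between the grasp point and bar_key_top above 0.07 m and linear speed of bar_box below 0.01 m/s and distance of each of bar_box, round_box, square_box from where it was at the start of the episode below 0.01 m and distance of each of iodine_bottle, saline_bottle, timer, marker_blue from where it was at the start of the episode below 0.012 m); the robot touches nothing.
It fails at once if the call box is pressed harder than 20 N (contact force between the arm and bar_box above 20 N).
It fails at once if the call box is pressed harder than 20 N with the fingers (contact force between the fingers and bar_box above 20 N).
It fails at once if a call box with the round or the square key is touched (contact force between any of the arm, the fingers and round_box above 0.3 N or contact force between any of the arm, the fingers and square_box above 0.3 N).
It fails at once if a call box is shifted or lifted by more than 10 mm (distance of any of bar_box, round_box, square_box from where it was at the start of the episode above 0.01 m).
It fails at once if another thing on the table is moved by more than 12 mm (distance of any of iodine_bottle, saline_bottle, timer, marker_blue from where it was at the start of the episode above 0.012 m).
It also fails if it takes over 40 s, if anything falls off the work surface, if the arm or the gripper's body presses on something with over 40 N, if the wrist force passes 120 N, or if a joint passes its speed limit or range.

ROBOT

A 6-joint arm with a two-finger parallel gripper is mounted at the origin on a cart in front of the work surface, level with it; the furniture and walls round the work are solid. World frame = base frame: x ahead of the robot, y to its left, z up, the work surface at z = 0. Lengths are in m, angles in rad, forces in N, time in s.
With the tool pointing down it reaches from about 0.425 to 0.95 m from the base axis. Payload 3.5 kg.
Tool frame: the origin (TCP) lies on the centre line of the jaws, within the pads' length; the fingertips stand 11 mm ahead of it and the grasp point (between the pads) lies 8 mm behind it; x points along the fingers, y is the direction in which the jaws open and shut, and the axes are right-handed (so a half turn about x gives the same grasp; the last joint's range is limited). The gripper opens to 85 mm and grips with 20 to 120 N. Pads are 22 mm wide; open, the fingers measure 114 mm over their backs; the gripper's body (76 mm by 85 mm) begins 54 mm behind the grasp point. The pads swing forward as they close: fully open they stand 13 mm farther back than shut.
Start: joints at [1.032, 0.286, 1.577, -0, 1.279, -0.15], TCP at [0.256, 0.625, 0.242] pointing down, gripper open.
Joint ranges: [-2.77, 2.77], [-0.9, 2.22], [0.21, 2.48], [-1.53, 4.67], [0.24, 2.81], [-2.84, 2.84]. Speed limits (rad/s): [2.79, 2.79, 3.14, 3.14, 3.14, 3.14].

INTERFACE

Orientations are given as a unit quaternion [x, y, z, w].
In Python, from plant import ctrl gives the robot as it stands. The module is installed in compiled form; this text tells all that it offers.
- The arm moves only by the tool drive_tool, never from a script. Its argument "series" is a list of rows, each a list of 2 entries, a list of its own where there are three numbers: the shift along the tool's x, y, z in units of 50 mm (1.0 is 50 mm), then the turn, a rotation vector about the tool's x, y, z in degrees. A call has 1 to 5 rows; each row shifts and turns the pose as measured when the row begins, along the tool's axes as they then stand; what a row does not reach is not made up. A row lasts 1/10 s, in which the tool goes at most 50 mm and 8.59 degrees, less where a joint would pass 70% of its speed; a pose out of reach is approached as far as the arm can. A call is refused whole if a number of a shift passes 1 or a number of a turn 8.59, either way. A call with a gripper value outside its range is refused whole. "grip" is the gripper's target within -1 to 1 (fully open at 1, half-way at 0, shut at -1), set as the call begins (left out, the last holds). The fingers move at their own pace and stop on an object; "newtons" is the grip in N (left out, the last holds). Time passes only in rows, so rows that do not move let the fingers close. It gives the time, the measured TCP pose, the force and the opening at its end, in the units of the state.
- ctrl.get_state(): the state, without advancing time (a new reading comes with each control period).
- ctrl.read_camera(name): name is "scene" or "top" or "wrist"; returns a dict with "img" (384x512x3 uint8, red, green, blue), "camera_matrix" (3x3 intrinsics, pixels), "k1" (the pictures are not rectified: a ray, as slopes to the right and down, at radius r is drawn at 1 + k1 r^2 times it, then the intrinsics apply), "R" (3x3) and "t" (3): a world point X has camera coordinates R X + t. Camera axes: x right, y down, z forward; pixel columns grow to the right and rows downward; lengths in m; the calibration is good to about 2 mm. A picture is of the moment at which its call begins. There is no depth.
- ctrl.sign_off(): hands the job in, once; it reports no verdict.
The state is a dict: "time": time; "qpos": joint angles; "dq": joint speeds; "joint_efforts": joint torques, N m; "eef_pos": TCP position; "tcp_rot": TCP orientation; "contact_force": force on the tool from outside, world axes, zero at the start; "wrist_torque": the same for the moment, N m; "opening": opening from 0.0 (shut) to 1.0 (fully open).
Only numpy, scipy, OpenCV 4.12 (cv2) and the standard library are available. Lean on these libraries where they do the work, as an engineer would, in place of code of your own. Each camera call takes 0.05 s, during which the arm holds its last target.

## Working session

There is one attempt and no reset: what is moved stays moved. The work goes in short steps, Python scripts to look and compute and a tool call to move; the robot and the scene stay as the last step left them, time stands still between calls to the robot, and variables do not carry over. Pictures are saved under pics/ and viewed, and the job is handed in when it is done.

Besides the shell and the picture viewer there is one more tool, called after "Emit:" by a JSON object that holds its "method" and its "body". drive_tool: Moves the arm, as the interface text tells. Its arguments: {"type":"object","properties":{"series":{"type":"array"},"grip":{"type":"number"},"newtons":{"type":"number"}},"required":["series"]}

```bash
mkdir -p pics; cat > h.py <<'E'
import numpy as np, cv2
from plant import ctrl
from scipy.spatial.transform import Rotation as Ro
def snap(n,f):
    c=ctrl.read_camera(n); cv2.imwrite(f,cv2.cvtColor(c['img'],cv2.COLOR_RGB2BGR)); np.savez(f+'.npz',**{k:np.array(v) for k,v in c.items()}); return c
def ray(c,uv,z):
    K=c['camera_matrix'];k1=float(c['k1'])
    p=cv2.undistortPoints(np.array([[uv]],float),K,np.array([k1,0,0,0.]))[0,0]
    R=c['R'];t=c['t'];o=-R.T@t;d=R.T@np.array([p[0],p[1],1]);return o+d*(z-o[2])/d[2]
E
python3 - <<'E'
from h import *
s=ctrl.get_state();print({k:np.round(v,3) for k,v in s.items()})
for n in ['top','scene','wrist']:
    c=snap(n,f'pics/{n}0.png');print(n,c['k1'],-c['R'].T@c['t'])
E
```

```text
{'time': np.float64(0.0), 'qpos': array([ 1.032,  0.287,  1.578,  0.   ,  1.279, -0.15 ]), 'dq': array([ 0.002, -0.   , -0.001,  0.001,  0.001, -0.001]), 'joint_efforts': array([ 0.0000e+00, -4.0600e+01, -2.9262e+01, -0.0000e+00,  6.0000e-03,
        0.0000e+00]), 'eef_pos': array([0.256, 0.624, 0.241]), 'tcp_rot': array([ 0.136,  0.694, -0.137,  0.694]), 'contact_force': array([0.43 , 0.124, 1.182]), 'wrist_torque': array([-0.016,  0.005,  0.016]), 'opening': np.float64(1.003)}
top 0.0026584212311487354 [ 0.47201979 -0.12345068  0.92206204]
scene -0.15742462490298742 [-0.20004582 -0.65491102  0.80386958]
wrist -0.0096279761867626 [0.19261681 0.65034298 0.37289327]
```

View pics/top0.png

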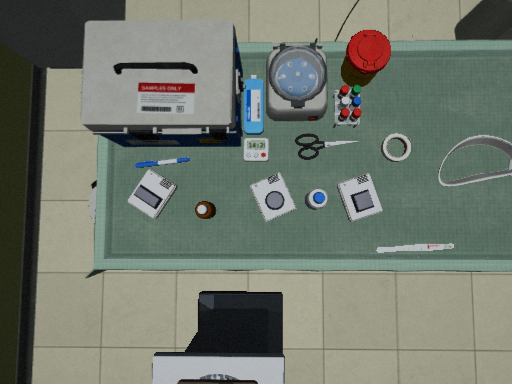

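View pics/scene0.png

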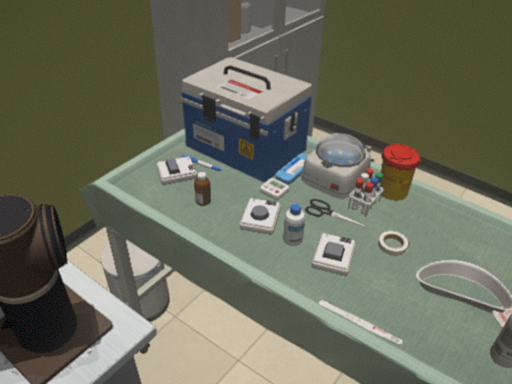

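View pics/wrist0.png

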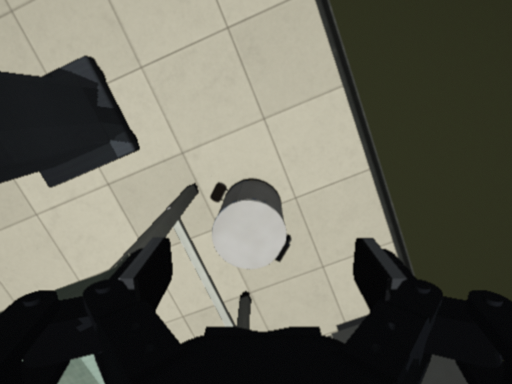

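```bash
python3 - <<'E'
from h import *
c=dict(np.load('pics/top0.png.npz'))
im=cv2.imread('pics/top0.png');cv2.imwrite('pics/top0c.png',cv2.resize(im[140:240,90:230],None,fx=5,fy=5,interpolation=cv2.INTER_CUBIC))
for uv in [(152,193),(0,0),(215,370),(205,209),(162,162),(100,270),(240,140)]: print(uv,ray(c,uv,0.03).round(3))
print(c['R'].round(3))
c=dict(np.load('pics/scene0.png.npz'))
im=cv2.imread('pics/scene0.png');cv2.imwrite('pics/scene0c.png',cv2.resize(im[130:230,130:270],None,fx=5,fy=5,interpolation=cv2.INTER_CUBIC))
E
```

```text
(152, 193) [0.541 0.16  0.03 ]
(0, 0) [1.034 0.562 0.03 ]
(215, 370) [0.129 0.002 0.03 ]
(205, 209) [0.502 0.031 0.03 ]
(162, 162) [0.616 0.137 0.03 ]
(100, 270) [0.356 0.28  0.03 ]
(240, 140) [ 0.67  -0.053  0.03 ]
[[ 0.001 -1.    -0.023]
 [-0.997  0.001 -0.081]
 [ 0.081  0.023 -0.996]]
```

View pics/top0c.png

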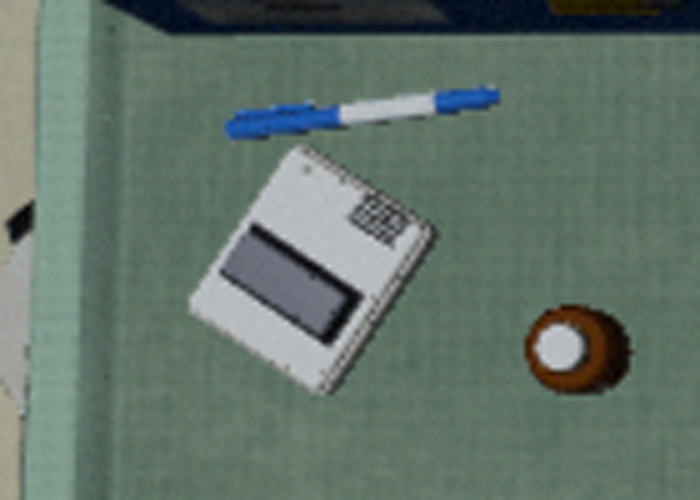

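View pics/scene0c.png

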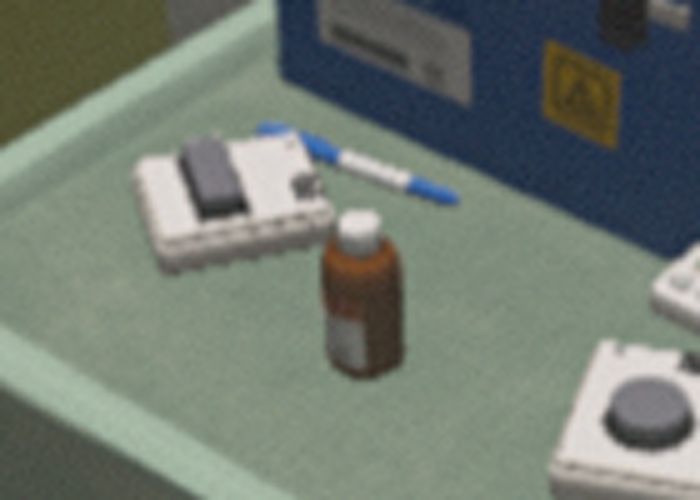

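```bash
python3 - <<'E'
from h import *
c=dict(np.load('pics/top0.png.npz'));s=dict(np.load('pics/scene0.png.npz'))
f=lambda u,v:(90+u/5-.4,140+v/5-.4)
g=lambda u,v:(130+u/5-.4,130+v/5-.4)
print('key',ray(c,f(287,282),.044).round(4), 'scene',ray(s,g(209,169),.044).round(4))
k=[ray(c,f(*p),.044)[:2] for p in [(252,230),(352,291),(325,340),(222,270)]]
print(np.round(k,4), np.linalg.norm(np.diff(k+[k[0]],axis=0),axis=1), np.mean(k,0))
b=[ray(c,f(*p),.030)[:2] for p in [(300,147),(432,230),(322,390),(190,303)]]
print(np.round(b,4), np.linalg.norm(np.diff(b+[b[0]],axis=0),axis=1), np.mean(b,0))
b=np.array(b); ex=((b[0]+b[1])-(b[2]+b[3]))/2; ex/=np.linalg.norm(ex); ey=((b[0]+b[3])-(b[1]+b[2]))/2; 
print('ex',ex,'yaw',np.degrees(np.arctan2(ex[1],ex[0])), np.degrees(np.arctan2(-ey[0],ey[1])),'key from box',b.mean(0)-.01*ex)
st=ctrl.get_state();print(Ro.from_quat(st['tcp_rot']).as_matrix().round(3))
E
```

```text
key [0.5324 0.1672 0.044 ] scene [0.529  0.1679 0.044 ]
[[0.5573 0.1847]
 [0.5281 0.1359]
 [0.5048 0.1483]
 [0.5382 0.1985]] [0.05679379 0.02637603 0.06030258 0.02364653] [0.53211408 0.1668575 ]
[[0.5992 0.1672]
 [0.5586 0.1018]
 [0.4813 0.1535]
 [0.5232 0.2188]] [0.07696165 0.09299581 0.07761939 0.09188932] [0.54058441 0.16031393]
ex [ 0.82910573 -0.55909185] yaw -33.99301634969912 -32.292698483797466 key from box [0.53229336 0.16590485]
[[-0.001  0.379  0.925]
 [-0.002  0.925 -0.379]
 [-1.    -0.002 -0.   ]]
```

Emit:
{"method": "drive_tool", "body": {"series": [[[0,-0.58,0.78],[0,0,0]],[[0,-0.58,0.78],[0,0,0]],[[0,-0.58,0.78],[0,0,0]],[[0,-0.58,0.78],[0,0,0]],[[0,-0.58,0.78],[0,0,0]]], "grip": -1, "newtons": 20}}

```text
time: 0.65
eef_pos: [0.3807, 0.4139, 0.238]
tcp_rot: [0.131, 0.696, -0.134, 0.693]
contact_force: [1.8, 0.3, 0.6]
opening: 0.148
```

Emit:
{"method": "drive_tool", "body": {"series": [[[0,-0.58,0.78],[0,0,0]],[[0,-0.58,0.78],[0,0,0]],[[0,-0.58,0.78],[0,0,0]],[[0,-0.58,0.78],[0,0,0]],[[0,-0.4,0.55],[5,0,0]]]}}

```text
time: 1.15
eef_pos: [0.5032, 0.2111, 0.2372]
tcp_rot: [0.162, 0.689, -0.165, 0.687]
contact_force: [-0.3, 0.1, 0.8]
opening: -0.003
```

```bash
cat > d.py <<'E'
from h import *
import sys
s=ctrl.get_state();R=Ro.from_quat(s['tcp_rot']).as_matrix()
T=np.array(eval(sys.argv[1]));a=np.radians(57.0)
Rd=np.array([[0,np.cos(a),np.sin(a)],[0,np.sin(a),-np.cos(a)],[-1,0,0]])
print('t',s['time'],'pos',s['eef_pos'].round(4),'shift units',(R.T@(T-s['eef_pos'])/.05).round(3),'turn',np.degrees(Ro.from_matrix(R.T@Rd).as_rotvec()).round(2),s['contact_force'].round(2),s['opening'])
E
python3 d.py "[.531,.167,.14]"
```

```text
t 1.15 pos [0.5032 0.2111 0.2372] shift units [ 1.944 -0.527  0.897] turn [ 6.21 -0.09  0.29] [-0.32  0.15  0.77] -0.0026277722596538583
```

Emit:
{"method": "drive_tool", "body": {"series": [[[0.3,-0.27,0.45],[6.2,0,0]],[[0.6,-0.2,0.4],[0,0,0]],[[0.6,0,0],[0,0,0]],[[0,0,0],[0,0,0]]]}}

```text
time: 1.55
eef_pos: [0.5322, 0.1621, 0.1612]
tcp_rot: [0.204, 0.676, -0.207, 0.677]
contact_force: [-1.1, -0.1, -0.7]
opening: 0.002
```

```bash
python3 d.py "[.531,.167,.14]"; python3 - <<'E'
from h import *
for n in ['top','scene','wrist']:
    c=snap(n,f'pics/{n}1.png')
im=cv2.imread('pics/top1.png');cv2.imwrite('pics/top1c.png',cv2.resize(im[140:240,90:230],None,fx=5,fy=5,interpolation=cv2.INTER_CUBIC))
im=cv2.imread('pics/scene1.png');cv2.imwrite('pics/scene1c.png',cv2.resize(im[110:210,110:250],None,fx=5,fy=5,interpolation=cv2.INTER_CUBIC))
E
```

```text
t 1.55 pos [0.5322 0.1621 0.1612] shift units [ 0.424  0.07  -0.075] turn [-0.83  0.1   0.2 ] [-1.07 -0.1  -0.69] 0.002030260889750967
```

View pics/wrist1.png

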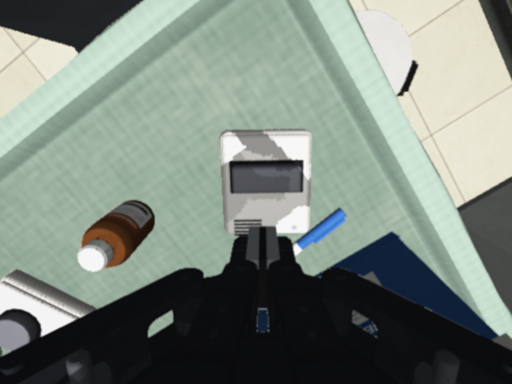

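View pics/scene1c.png

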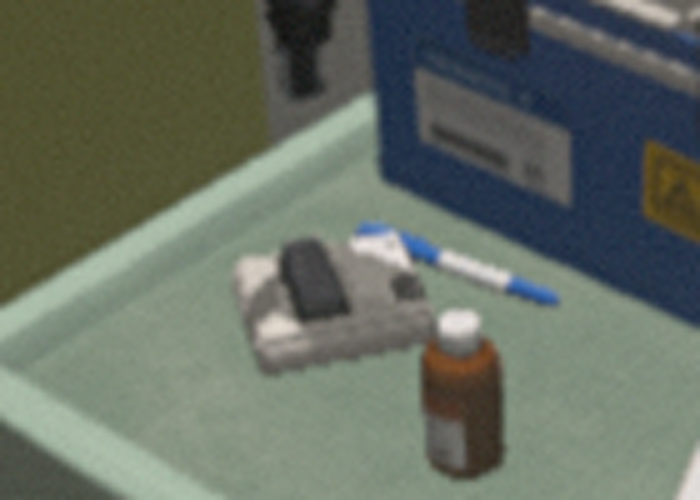

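The wrist view shows the key's top face at about (230..302, 162..190), square to the jaws. The box is undisturbed and the fingers are shut above it. I'll locate the key again from this closer view.

```bash
python3 - <<'E'
from h import *
c=dict(np.load('pics/wrist1.png.npz'))
im=cv2.imread('pics/wrist1.png');cv2.imwrite('pics/wrist1c.png',cv2.resize(im[120:240,200:330],None,fx=5,fy=5,interpolation=cv2.INTER_CUBIC))
k=np.array([ray(c,p,.044) for p in [(231,163),(302,162),(302,191),(231,192)]])
print(k.round(4),np.linalg.norm(np.diff(k,axis=0),axis=1),k.mean(0))
b=np.array([ray(c,p,.03) for p in [(221,131),(310,130),(309,234),(225,234)]])
print(np.linalg.norm(np.diff(b,axis=0),axis=1),b.mean(0))
E
```

```text
[[0.5047 0.1526 0.044 ]
 [0.5372 0.2027 0.044 ]
 [0.5589 0.1894 0.044 ]
 [0.5255 0.1378 0.044 ]] [0.05978432 0.02547553 0.06142432] [0.53155494 0.17062469 0.044     ]
[0.07683962 0.09765703 0.07993175] [0.5403579  0.16486417 0.03      ]
```

View pics/wrist1c.png

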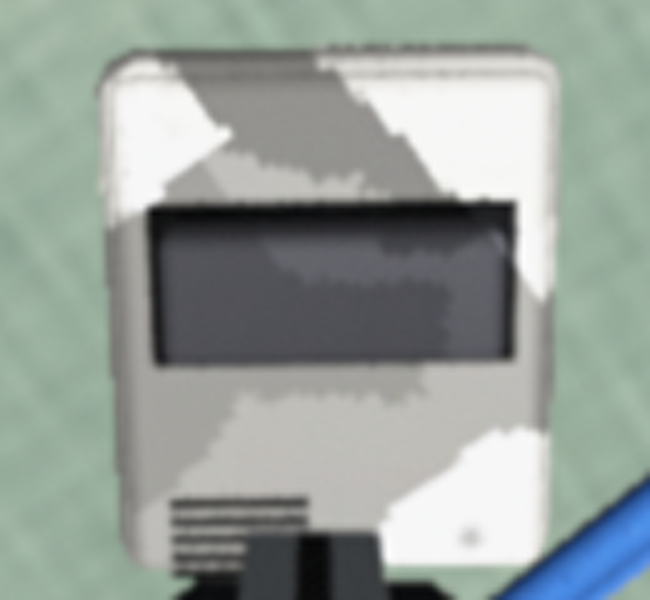

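Emit:
{"method": "drive_tool", "body": {"series": [[[0.5,0.1,-0.1],[-0.8,0,0]],[[0.5,0,0],[0,0,0]],[[0.4,0,0],[0,0,0]],[[0,0,0],[0,0,0]]]}}

```text
time: 2.1
eef_pos: [0.5409, 0.1745, 0.1063]
tcp_rot: [0.201, 0.669, -0.195, 0.688]
contact_force: [-1.2, 0.9, -0.5]
opening: -0.002
```

```bash
python3 d.py "[.531,.1685,.062]"
```

```text
t 2.1 pos [0.5409 0.1745 0.1063] shift units [ 0.881 -0.222 -0.124] turn [ 0.4   1.39 -0.92] [-1.16  0.85 -0.52] -0.0020903417237086858
```

Emit:
{"method": "drive_tool", "body": {"series": [[[0.3,-0.22,-0.12],[0,1.4,-0.9]],[[0.3,0,0],[0,0,0]],[[0,0,0],[0,0,0]]]}}

```text
time: 2.4
eef_pos: [0.5325, 0.1695, 0.0793]
tcp_rot: [0.199, 0.677, -0.197, 0.681]
contact_force: [-0.8, -0.4, -0.2]
opening: 0.001
```

```bash
python3 d.py "[.531,.1685,.062]"
```

```text
t 2.4 pos [0.5325 0.1695 0.0793] shift units [ 0.346 -0.035 -0.015] turn [ 0.52  0.26 -0.26] [-0.77 -0.4  -0.19] 0.001076821838544838
```

Emit:
{"method": "drive_tool", "body": {"series": [[[0.2,-0.03,-0.01],[0.5,0.3,-0.3]],[[0.15,0,0],[0,0,0]],[[0,0,0],[0,0,0]]]}}

```text
time: 2.7
eef_pos: [0.5321, 0.1685, 0.0614]
tcp_rot: [0.201, 0.678, -0.201, 0.678]
contact_force: [0.6, 0.0, 0.4]
opening: 0.003
```

```bash
python3 d.py "[.531,.1685,.055]"; python3 - <<'E'
from h import *
for n in ['top','scene','wrist']:
    c=snap(n,f'pics/{n}2.png')
im=cv2.imread('pics/scene2.png');cv2.imwrite('pics/scene2c.png',cv2.resize(im[110:210,110:250],None,fx=5,fy=5,interpolation=cv2.INTER_CUBIC))
im=cv2.imread('pics/wrist2.png');cv2.imwrite('pics/wrist2c.png',cv2.resize(im[120:320,150:370],None,fx=3,fy=3,interpolation=cv2.INTER_CUBIC))
E
```

```text
t 2.7 pos [0.5321 0.1685 0.0614] shift units [ 0.129 -0.011 -0.018] turn [-0.03  0.02 -0.01] [0.57 0.03 0.35] 0.00284782150655771
```

View pics/wrist2c.png

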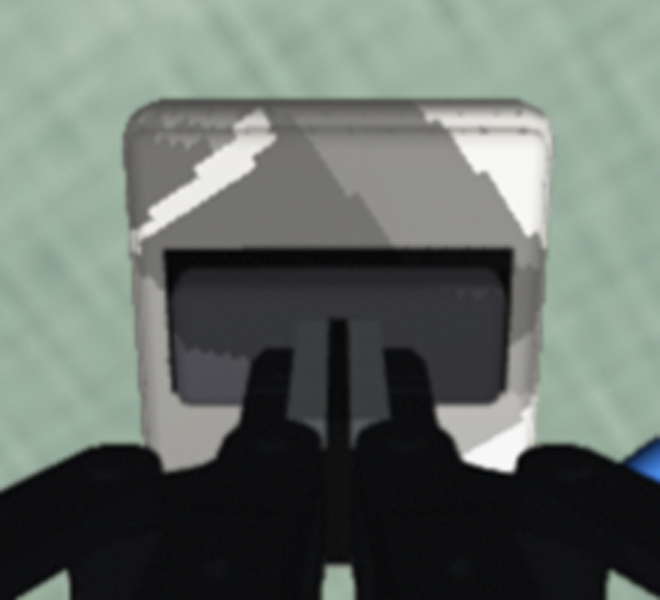

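View pics/scene2c.png

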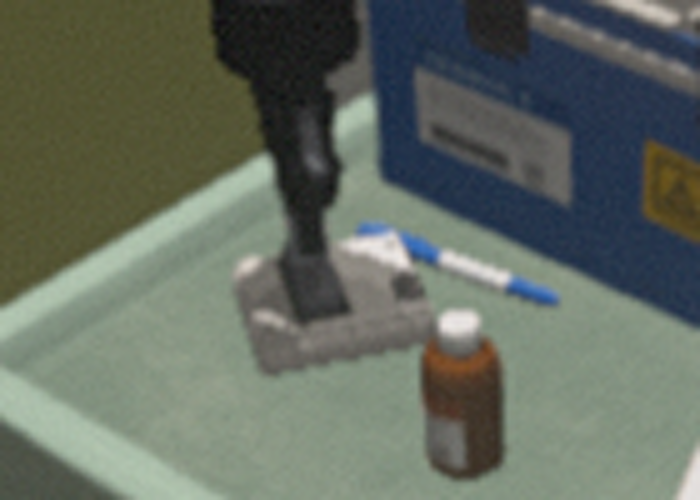

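```bash
python3 - <<'E'
from h import *
c=dict(np.load('pics/wrist2.png.npz'));s=ctrl.get_state();R=Ro.from_quat(s['tcp_rot']).as_matrix();p=s['eef_pos']
def pr(X):
    u=cv2.projectPoints(np.array([X]),cv2.Rodrigues(c['R'])[0],c['t'],c['camera_matrix'],np.array([float(c['k1']),0,0,0]))[0][0,0];return ((u-[150,120]+.5)*3).round(0)
for dz in (-.011,0,.011): print(dz,pr(p+R@[.011,0,dz]), pr(np.r_[(p+R@[0,0,dz])[:2],.044]))
k=np.array([ray(c,(150+u/3-.5,120+v/3-.5),.044) for u,v in [(173,268),(505,268),(503,402),(178,402)]]);print(k.mean(0),np.linalg.norm(np.diff(k,axis=0),axis=1))
E
```

```text
-0.011 [337. 310.] [337. 293.]
0 [337. 370.] [337. 351.]
0.011 [337. 429.] [337. 407.]
[0.53072175 0.17064254 0.044     ] [0.05757567 0.02571258 0.05885643]
```

Emit:
{"method": "drive_tool", "body": {"series": [[[0.03,0.01,-0.05],[0,0,0]],[[0.06,0,0],[0,0,0]],[[0,0,0],[0,0,0]]]}}

```text
time: 3.15
eef_pos: [0.5316, 0.1707, 0.0589]
tcp_rot: [0.202, 0.676, -0.2, 0.679]
contact_force: [0.3, -0.8, -0.6]
opening: 0.004
```

```bash
python3 d.py "[.5305,.170,.0475]"
```

```text
t 3.15 pos [0.5316 0.1707 0.0589] shift units [ 0.228 -0.025 -0.012] turn [-0.03  0.2  -0.17] [ 0.31 -0.82 -0.59] 0.003592263255472251
```

Emit:
{"method": "drive_tool", "body": {"series": [[[0.08,0,-0.01],[0,0.2,-0.2]],[[0.06,0,0],[0,0,0]],[[0,0,0],[0,0,0]]]}}

```text
time: 3.45
eef_pos: [0.5316, 0.1712, 0.0522]
tcp_rot: [0.201, 0.678, -0.201, 0.678]
contact_force: [0.0, -0.9, 2.9]
opening: 0.001
```

```bash
python3 d.py "[.5305,.170,.0475]"
```

```text
t 3.45 pos [0.5316 0.1712 0.0522] shift units [ 0.094 -0.032 -0.007] turn [-0.01  0.02  0.02] [ 0.04 -0.89  2.92] 0.0010579985788631543
```

Contact is made: 2.9 N with the TCP at 52 mm, which matches the predicted contact height of 55 mm. I'll press about 5 mm further.

Emit:
{"method": "drive_tool", "body": {"series": [[[0.06,0,0],[0,0,0]],[[0.05,0,0],[0,0,0]],[[0,0,0],[0,0,0]]]}}

```text
time: 3.75
eef_pos: [0.5319, 0.1712, 0.0473]
tcp_rot: [0.201, 0.678, -0.201, 0.678]
contact_force: [-1.6, -0.8, 5.4]
opening: 0.004
```

```bash
python3 d.py "[.5305,.170,.0475]"
```

```text
t 3.75 pos [0.5319 0.1712 0.0473] shift units [-0.004 -0.036 -0.011] turn [-0.01  0.    0.04] [-1.56 -0.83  5.39] 0.00417489795831609
```

Emit:
{"method": "drive_tool", "body": {"series": [[[0.01,0,0],[0,0,0]],[[0,0,0],[0,0,0]],[[0,0,0],[0,0,0]],[[0,0,0],[0,0,0]],[[0,0,0],[0,0,0]]]}}

```text
time: 4.25
eef_pos: [0.5319, 0.1712, 0.0476]
tcp_rot: [0.201, 0.678, -0.201, 0.678]
contact_force: [-0.9, 0.2, 4.4]
opening: 0.002
```

```bash
python3 d.py "[.5305,.170,.0475]"; python3 - <<'E'
from h import *
snap('wrist','pics/wrist3.png')
im=cv2.imread('pics/wrist3.png');cv2.imwrite('pics/wrist3c.png',cv2.resize(im[120:320,150:370],None,fx=3,fy=3,interpolation=cv2.INTER_CUBIC))
E
```

```text
t 4.25 pos [0.5319 0.1712 0.0476] shift units [ 0.001 -0.036 -0.01 ] turn [-0.   -0.02  0.06] [-0.92  0.23  4.45] 0.0017473053360200143
```

View pics/wrist3c.png

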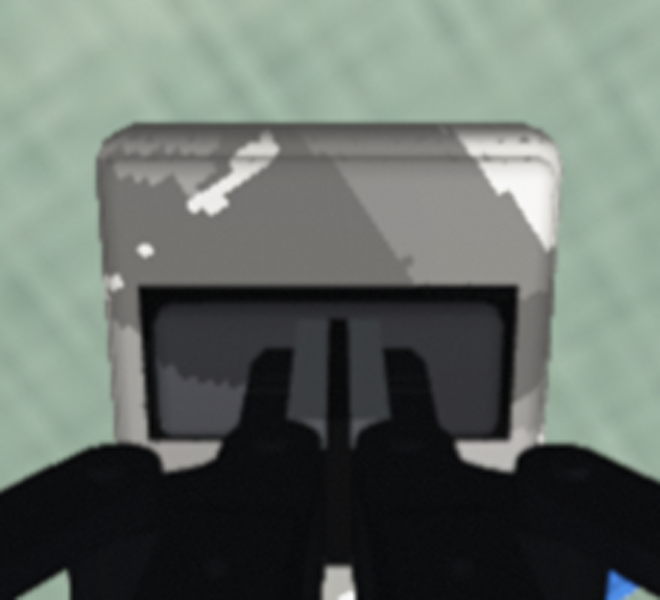

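The key is clearly sunk and the fingertips sit centred on it. The force of 4.4–5.4 N means about 7–8 mm of travel. I'll hold it there.

Emit:
{"method": "drive_tool", "body": {"series": [[[0.01,0,0],[0,0,0]],[[0,0,0],[0,0,0]],[[0,0,0],[0,0,0]],[[0,0,0],[0,0,0]],[[0,0,0],[0,0,0]]]}}

```text
time: 4.8
eef_pos: [0.5319, 0.1712, 0.0471]
tcp_rot: [0.2, 0.678, -0.201, 0.678]
contact_force: [-1.7, -0.4, 4.5]
opening: -0.003
```

Emit:
{"method": "drive_tool", "body": {"series": [[[0.01,0,0],[0,0,0]],[[0,0,0],[0,0,0]],[[0,0,0],[0,0,0]],[[0,0,0],[0,0,0]],[[0,0,0],[0,0,0]]]}}

```text
time: 5.3
eef_pos: [0.5319, 0.1712, 0.0466]
tcp_rot: [0.201, 0.678, -0.201, 0.678]
contact_force: [-1.8, -0.2, 5.1]
opening: 0.001
```

Emit:
{"method": "drive_tool", "body": {"series": [[[0.01,0,0],[0,0,0]],[[0,0,0],[0,0,0]],[[0,0,0],[0,0,0]],[[0,0,0],[0,0,0]],[[0,0,0],[0,0,0]]]}}

```text
time: 5.8
eef_pos: [0.5319, 0.1712, 0.0462]
tcp_rot: [0.2, 0.678, -0.201, 0.678]
contact_force: [-1.8, -0.4, 4.7]
opening: -0.002
```

Emit:
{"method": "drive_tool", "body": {"series": [[[0.01,0,0],[0,0,0]],[[0,0,0],[0,0,0]],[[0,0,0],[0,0,0]],[[0,0,0],[0,0,0]],[[0,0,0],[0,0,0]]]}}

```text
time: 6.3
eef_pos: [0.5319, 0.1712, 0.0459]
tcp_rot: [0.2, 0.678, -0.201, 0.678]
contact_force: [-1.4, -1.2, 5.2]
opening: 0.003
```

Emit:
{"method": "drive_tool", "body": {"series": [[[0.01,0,0],[0,0,0]],[[0,0,0],[0,0,0]],[[0,0,0],[0,0,0]],[[0,0,0],[0,0,0]],[[0,0,0],[0,0,0]]]}}

```text
time: 6.8
eef_pos: [0.5319, 0.1712, 0.0457]
tcp_rot: [0.2, 0.678, -0.201, 0.678]
contact_force: [-2.4, -0.5, 5.3]
opening: 0.0
```

Emit:
{"method": "drive_tool", "body": {"series": [[[0,0,0],[0,0,0]],[[0,0,0],[0,0,0]],[[0,0,0],[0,0,0]],[[0,0,0],[0,0,0]],[[0,0,0],[0,0,0]]]}}

```text
time: 7.3
eef_pos: [0.5319, 0.1712, 0.0459]
tcp_rot: [0.2, 0.678, -0.201, 0.677]
contact_force: [-1.4, -0.3, 5.7]
opening: -0.001
```

Emit:
{"method": "drive_tool", "body": {"series": [[[-0.1,0,0],[0,0,0]],[[-0.3,0,0],[0,0,0]],[[-0.5,0,0],[0,0,0]],[[-0.8,0,0],[0,0,0]],[[-0.8,0,0],[0,0,0]]]}}

```text
time: 7.8
eef_pos: [0.5277, 0.1705, 0.1679]
tcp_rot: [0.199, 0.683, -0.203, 0.673]
contact_force: [0.3, -0.2, -0.2]
opening: 0.004
```

Emit:
{"method": "drive_tool", "body": {"series": [[[-0.8,0,0],[0,0,0]],[[-0.5,0,0],[0,0,0]],[[-0.2,0,0],[0,0,0]],[[0,0,0],[0,0,0]],[[0,0,0],[0,0,0]]]}}

```text
time: 8.3
eef_pos: [0.5306, 0.171, 0.2535]
tcp_rot: [0.201, 0.678, -0.201, 0.678]
contact_force: [0.2, -0.0, 0.1]
opening: -0.001
```

```bash
python3 d.py "[.531,.167,.16]"; python3 - <<'E'
from h import *
for n in ['wrist','scene','top']: snap(n,f'pics/{n}4.png')
a=cv2.imread('pics/scene1.png')[110:270,110:370];b=cv2.imread('pics/scene4.png')[110:270,110:370]
cv2.imwrite('pics/cmp4.png',cv2.resize(np.hstack([a,b]),None,fx=1.5,fy=1.5))
c=cv2.imread('pics/top4.png');cv2.imwrite('pics/cmpt4.png',np.vstack([cv2.imread('pics/top0.png')[130:240,80:400],c[130:240,80:400]]).repeat(2,0).repeat(2,1))
E
```

```text
t 8.3 pos [0.5306 0.171  0.2535] shift units [ 1.869 -0.061  0.052] turn [-0.02 -0.03  0.07] [ 0.22 -0.01  0.13] -0.0012027836270052728
```

View pics/wrist4.png

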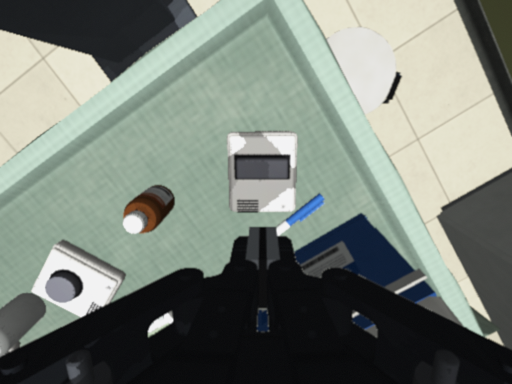

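View pics/cmp4.png

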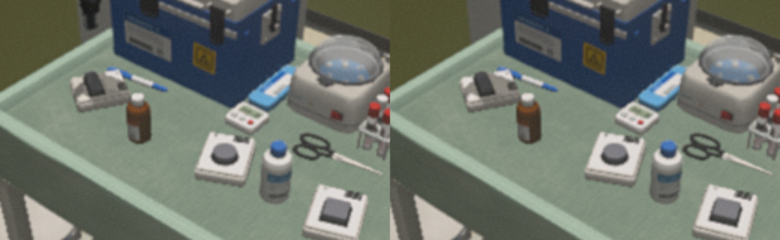

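View pics/cmpt4.png

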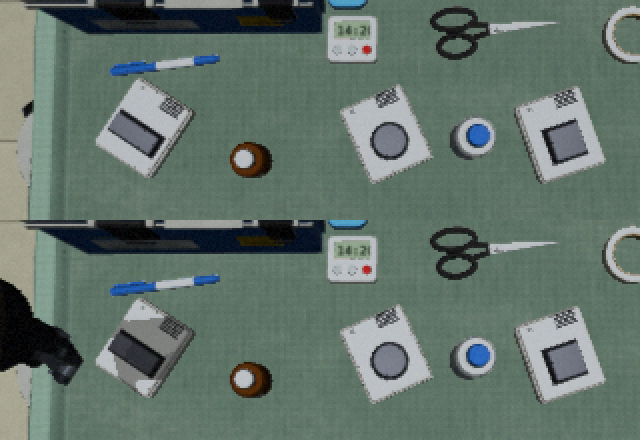

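The before and after pictures match: the boxes, bottles, timer and marker are where they were. The bar key is up again and the hand is well clear.

```bash
python3 -c "
from plant import ctrl
print(ctrl.sign_off())"
```

```text
the job is handed in; nothing more can be done
None
```

I pressed the bar-shaped key with the closed fingertips, held it down for about 3.5 s, then let it up and drew the hand straight back. I handed the job in at about 8.5 s; sign-off reports no verdict.

- **Press:** the fingertips went about 7 to 9 mm down, judged from the tool height and the 4.4–5.7 N readings. The highest force I read was 5.7 N, against the 20 N limit.
- **Hand drawn back:** the TCP stopped at z = 0.254 m, about 0.21 m above the key, and the contact force read about zero.
- **Last pictures:** the bar key looks up again. All three boxes, both bottles, the timer and the marker show no visible shift from the first pictures.
- **Disagreement:** the cameras differed by up to 4 mm on where the key is (y = 0.167 to 0.171 m). I followed the closer wrist view. On the way down the tool drifted about 10 mm sideways once, and I corrected that well above the key.

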